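# Feel out the thread hand and take the hub nut off a propeller test stand

## Task

Take the steel hub nut off the drone motor on the propeller test stand and stand it upright, open end down, in the steel parts dish. Nobody noted whether it has a left-hand or a right-hand thread, so find out by feel, gently trying it one way and then the other until it gives: never strain it in the tightening direction or sideways. Keep off the propeller and leave the other things on the bench where they are.

Things in the scene. Friction and masses are not known exactly. Their poses are not given: they have to be found in the camera images.
- nut: plain steel hub nut, 54 mm tall, 0.4 to 0.6 kg: a fluted round skirt 54 mm across and 32 mm tall, to be gripped, then a bullet nose. Origin: centre of its open lower rim; z up through the nose. Starts screwed home on the motor's stud, rim on the washer. Turned the wrong way it meets a firm stop within about 0.1 rad (from there the torque rises steeply, 0.5 N m already presses 50 N on the washer)
- nut_skirt (a point): point on the nut's axis 18 mm above its rim, in the skirt. Turned the right way it needs little torque (below 0.2 N m) and, after 0.2 rad of play, climbs evenly on its quick thread, 32 mm per full turn; after 130 to 140 degrees (about 11 mm up) it is off the thread and lifts away; until then it cannot be pulled off. It then takes 30 mm of lift to clear the stud
- stand_seat (a point): centre of the top face of the 56 mm steel washer under the nut, on the motor's vertical axis, 128 mm above the bench; x points along the boom. The stud stands 27 mm up from here, hidden by the nut. Its thread, drawn anew each time with even odds, is left-hand (nut comes off clockwise seen from above) or right-hand (comes off anticlockwise)
- stand: fixed test stand, origin on the motor's axis at bench level, z up, x along the boom: aluminium drone motor 102 mm across, top at 114 mm, rotor locked; folding propeller: clamp plates 36 (x) by 112 mm (y) up to 128 mm high, two black blades swung back to x = 205, y = +-62, at most 124 mm high; carbon tube boom; steel foot 140 x 110 x 14 mm and 88 mm high clamp at x = 190 mm
- dish: loose round steel parts dish, 0.6 kg, 150 mm across its rim, 34 mm high, walls 2.5 mm and slightly sloped, flat inner floor about 126 mm across. Origin: centre of its underside, z up
- dish_floor (a point): centre of the dish's inner floor, 4 mm above its underside
- wrench: bystander: loose steel wrench 200 mm long lying flat on the bench, its origin near its middle
- carton: bystander: loose black motor carton 102 x 102 x 72 mm; origin centre of its underside
- spare_motor: bystander: loose spare motor 75 mm across, 58 mm high over its bare stud; origin centre of its underside
Things that resemble listed ones, but are neither listed nor needed, are in the scene too. Leave any red look-alike of the nut alone. There is more than one size of the dish; the job needs the smaller.

How it is judged:
By the outcome, as a careful person would: the job done as asked, in the order asked, and still so for the second after the job is handed in, with the robot touching nothing.
It also fails if it takes over 58 s, if anything falls off the work surface, if the arm or the gripper's body presses on something with over 40 N, if the wrist force passes 120 N, or if a joint passes its speed limit or range.

## Robot

A 6-joint arm with a two-finger parallel gripper is mounted at the origin on the work surface. World frame = base frame: x ahead of the robot, y to its left, z up, the work surface at z = 0. Lengths are in m, angles in rad, forces in N, time in s.
With the tool pointing down it reaches from about 0.35 to 0.925 m from the base axis. Payload 6.4 kg.
Tool frame: the origin (TCP) lies on the mounting face of the last link; the fingertips stand 173 mm ahead of it and the grasp point (between the pads) lies 155 mm ahead of it (bot.grip_depth is the distance from the TCP to the grasp point, in m); z points along the fingers, y is the line along which they close (so a half turn about z gives the same grasp; the last joint's range is limited). The gripper opens to 85 mm and grips with 20 to 120 N. Pads are 22 mm wide; open, the fingers measure 114 mm over their backs; the gripper's body (76 mm by 85 mm) begins 54 mm behind the grasp point. The pads swing forward as they close: fully open they stand 13 mm farther back than shut.
Start: joints at [1.128, 0.245, 1.558, -0, 1.339, -0.174], TCP at [0.173, 0.627, 0.405] pointing down, gripper open.
Joint ranges: [-3.13, 3.13], [-1.02, 2.26], [0.13, 2.54], [-0.95, 4.09], [0.21, 2.88], [-2.74, 2.74]. Speed limits (rad/s): [2.57, 2.57, 3.14, 3.14, 3.14, 3.14].

## Interface

Orientations are given as a 3x3 rotation matrix whose columns are the frame's x, y, z axes.
In Python, from cell import bot gives the robot as it stands. Calls block until the motion is done:
- bot.move_to(position, orientation): joint-space move of the TCP to a pose.
- bot.move_straight(position, feed=0.15, rot=None, until_force=None): straight line of the TCP; rot=None keeps the orientation; feed is the mean speed in m/s. With until_force (N) it stops when the force on the tool has changed by that much, and returns True; else False.
- bot.move_joints(angles): joint-space move.
- bot.release() and bot.gripper_close(newtons=None): open the fingers fully, or close them until they stop; newtons is the grip in N (None keeps the last).
- bot.dwell(seconds).
- bot.solve_ik(position, orientation): joint angles nearest the present ones, or None.
- bot.get_obs(): the state.
- bot.capture(name): name is "side" or "top"; returns a dict with "img" (420x560x3 uint8, red, green, blue), "intrinsics" (3x3 intrinsics, pixels), "T" (4x4, takes a point from camera to world coordinates). Camera axes: x right, y down, z forward; pixel columns grow to the right and rows downward; lengths in m; the calibration is good to about 2 mm. A picture is of the moment at which its call begins. There is no depth.
A pose or a line that the arm cannot do raises bot.IKError and nothing moves.
- bot.sign_off(): hands the job in; it is judged then, once.
The state is a dict: "t": time; "joints": joint angles; "qd": joint speeds; "joint_torque": joint torques, N m; "tcp_pos": TCP position; "ee_rot": TCP orientation; "wrist_force": force on the tool from outside, world axes, zero at the start; "moment": the same for the moment, N m; "finger_gap": opening from 0.0 (shut) to 1.0 (fully open); "grip_force": force on a finger pad.
Only numpy, scipy, OpenCV 4.12 (cv2) and the standard library are available. Lean on these libraries where they do the work, as an engineer would, in place of code of your own. Each camera call takes 0.05 s, during which the arm holds its last target. There are 200 camera calls.

## Working session

There is one attempt and no reset: what is moved stays moved. The work goes in short steps, each a Python script; the robot and the scene stay as the last script left them, time stands still between calls to the robot, and variables do not carry over. Pictures are saved under pics/ and viewed, at most 10 in all, crops included, and the job is handed in when it is done.

```bash
ls; mkdir -p pics
python3 - <<'E'
from cell import bot
import cv2,numpy as np
for n in("top","side"):
    c=bot.capture(n); cv2.imwrite(f"pics/{n}0.png",c["img"][:,:,::-1]); print(n,np.round(c["intrinsics"],1).tolist(),np.round(c["T"],3).tolist())
o=bot.get_obs();print(o["t"],o["wrist_force"],o["ee_rot"])
E
```

```text
pics
top [[458.6, 0.0, 275.4], [0.0, 458.6, 212.7], [0.0, 0.0, 1.0]] [[-0.011, -0.997, 0.083, 0.446], [-1.0, 0.011, -0.005, 0.011], [0.004, -0.083, -0.997, 1.634], [0.0, 0.0, 0.0, 1.0]]
side [[495.8, 0.0, 284.1], [0.0, 495.8, 206.9], [0.0, 0.0, 1.0]] [[-0.996, -0.071, 0.06, 0.486], [-0.091, 0.615, -0.783, 1.267], [0.019, -0.785, -0.619, 1.089], [0.0, 0.0, 0.0, 1.0]]
0.1 [ 0.96512314  0.79454604 -0.71510228] [[-9.64081202e-01  2.65606627e-01 -7.45810471e-04]
 [ 2.65607507e-01  9.64079944e-01 -1.58567152e-03]
 [ 2.97856053e-04 -1.72680896e-03 -9.99998465e-01]]
```

View pics/top0.png

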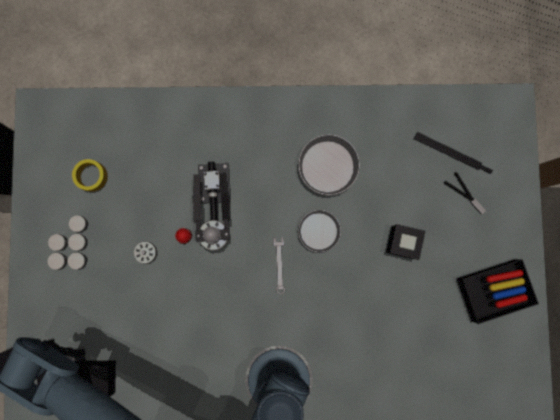

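View pics/side0.png

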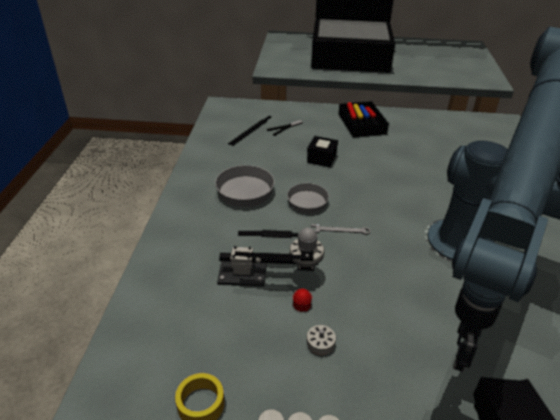

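Top view: the steel nut is at about (212,236) on the stand, and its red look-alike at (183,236). The small dish is at (318,231) and the large one at (328,167). In the side view the nut is at (308,237), red at (303,299), small dish (308,197), large dish (245,185). Other possible confusions are the spare motor at (145,252) top and the carton at (405,242). I'll choose the grey nut and the smaller dish, then check with one close crop.

```bash
cat > h.py <<'E'
import numpy as np,cv2
def pix2w(c,u,v,z):
    d=c["T"][:3,:3]@np.linalg.solve(c["intrinsics"],[u,v,1.]);o=c["T"][:3,3]
    return o+d*(z-o[2])/d[2]
def w2pix(c,p):
    q=c["intrinsics"]@(c["T"][:3,:3].T@(np.asarray(p)-c["T"][:3,3]));return q[:2]/q[2]
def tri(cs,ps):
    A=np.zeros((3,3));b=np.zeros(3)
    for c,(u,v) in zip(cs,ps):
        d=c["T"][:3,:3]@np.linalg.solve(c["intrinsics"],[u,v,1.]);d/=np.linalg.norm(d)
        P=np.eye(3)-np.outer(d,d);A+=P;b+=P@c["T"][:3,3]
    return np.linalg.solve(A,b)
E
python3 - <<'E'
from cell import bot
from h import *
out=[]
for n,(u,v),w in(("top",(212,215),70),("top",(318,231),60),("side",(285,250),90),("side",(308,197),60)):
    c=bot.capture(n); im=np.mean([bot.capture(n)["img"] for _ in range(2)],0).astype(np.uint8)
    cr=im[v-w//2:v+w//2,u-w//2:u+w//2,::-1]
    cr=cv2.resize(cr,(390,290) if 0 else (300,300),interpolation=cv2.INTER_CUBIC)
    out.append(cr)
cv2.imwrite("pics/crop1.png",np.vstack([np.hstack(out[:2]),np.hstack(out[2:])]))
E
```

```text
(no output)
```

View pics/crop1.png

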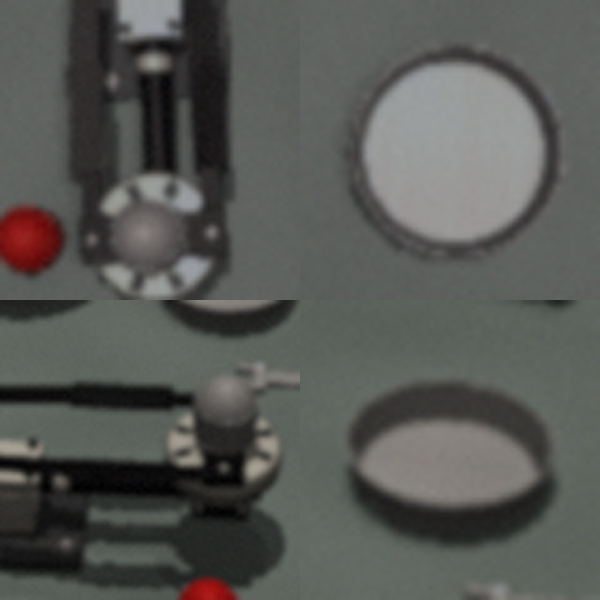

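The crops confirm the grey nut on the motor and the smaller dish. Next I'll localise by fitting projected outlines to the measured extents.

Run:
```python
from cell import bot
from h import *
from scipy.optimize import least_squares
T,S=bot.capture("top"),bot.capture("side")
a=np.linspace(0,2*np.pi,48)
def circ(x,y,r,z):return [(x+r*np.cos(t),y+r*np.sin(t),z) for t in a]
def nut(x,y):return circ(x,y,.027,.128)+circ(x,y,.027,.160)+circ(x,y,.018,.174)+[(x,y,.182)]
def bb(c,P):
    p=np.array([w2pix(c,q) for q in P]);return np.r_[p.min(0),p.max(0)]
def full(o,s,b):return np.array([o[0]+b[0]/s,o[1]+b[1]/s,o[0]+b[2]/s,o[1]+b[3]/s])-.5+.5*0
def fit(lbl,model,x0,obs):
    f=lambda p:np.concatenate([(bb(c,model(*p))-m)[i] for c,m,i in obs])
    r=least_squares(f,x0);print(lbl,r.x.round(4),r.fun.round(1))
nt=full((177,180),4.2857,(109,203,189,271));ns=full((240,205),3.333,(194,73,258,155))
I=[0,1,2,3]
for n,o in(("top",[(T,nt,I)]),("side",[(S,ns,[0,1,2])]),("both",[(T,nt,I),(S,ns,[0,1,2])])):fit("nut "+n,nut,[.4,.2],o)
mt=full((177,180),4.2857,(95,172,215,298))
fit("motor top",lambda x,y:circ(x,y,.051,.114),[.4,.2],[(T,mt,[1,3])])
dt=full((288,201),5,(350,48,558,258));ds=full((278,167),5,(348,82,552,208))
fit("dish rim top",lambda x,y:circ(x,y,.075,.034),[.4,-.1],[(T,dt,I)])
fit("dish rim side",lambda x,y:circ(x,y,.075,.034),[.4,-.1],[(S,ds,[0,1,2])])
fl=full((288,201),5,(362,60,546,245)); 
fit("dish floor top",lambda x,y:circ(x,y,.063,.004),[.4,-.1],[(T,fl-[60,0,60,0],I)])
# boom direction: tube & clamp in top
p=pix2w(T,177+149/4.2857-.5,180+20/4.2857-.5,.088);print("clamp",p)
print("tube",pix2w(T,177+157/4.2857-.5,180+120/4.2857-.5,.08))
```

```text
nut top [0.4997 0.2122] [ 0.3 -0.6 -0.3  0.6]
nut side [0.4981 0.2098] [-0.1 -0.   0.1]
nut both [0.4988 0.2116] [ 0.5 -0.3 -0.2  0.9 -0.4  0.4 -0.1]
motor top [  0.2901 -19.1599] [ 0. -0.]
dish rim top [ 0.5108 -0.3555] [-0.6 -0.5  0.6  0.5]
dish rim side [ 0.2986 -0.1688] [-0.8 -0.1  0.8]
dish floor top [ 0.5146 -0.1489] [ 0.7  0.8 -0.7 -0.8]
clamp [0.67403523 0.22012074 0.088     ]
tube [0.59509283 0.21482361 0.08      ]
```

```bash
cat >> h.py <<'E'
def R(yaw):
    y=np.array([np.cos(yaw),np.sin(yaw),0]);z=np.array([0,0,-1.]);return np.c_[np.cross(y,z),y,z]
def show(bot,s=""):
    o=bot.get_obs();print(s,"t%.2f"%o["t"],"p",(1e3*o["tcp_pos"]).round(1),"F",o["wrist_force"].round(1),"M",o["moment"].round(2),"gap %.3f g %.0f j6 %.2f"%(o["finger_gap"],o["grip_force"],o["joints"][5]));return o
E
python3 - <<'E'
from cell import bot
from h import *
y=np.deg2rad(15)
bot.move_to([.499,.2115,.42],R(y));show(bot)
hit=bot.move_straight([.499,.2115,.299],feed=.1,until_force=6);print(hit);show(bot)
for n in("top","side"):
    c=bot.capture(n);u,v=(212,225) if n=="top" else (300,230)
    cv2.imwrite(f"pics/{n}1.png",cv2.resize(c["img"][v-50:v+50,u-50:u+50,::-1],(400,400),interpolation=cv2.INTER_CUBIC))
a,b=[cv2.imread(f"pics/{n}1.png") for n in("top","side")];cv2.imwrite("pics/c2.png",np.hstack([a,b]))
E
```

```text
t2.71 p [498.8 212.2 420. ] F [-0.3  0.2  0.1] M [-0.04 -0.02  0.04] gap 1.001 g 0 j6 -0.07
False
 t4.07 p [499.3 211.6 299.8] F [-0.1 -1.  -0.7] M [0.02 0.06 0.01] gap 0.998 g 0 j6 -0.07
```

View pics/c2.png

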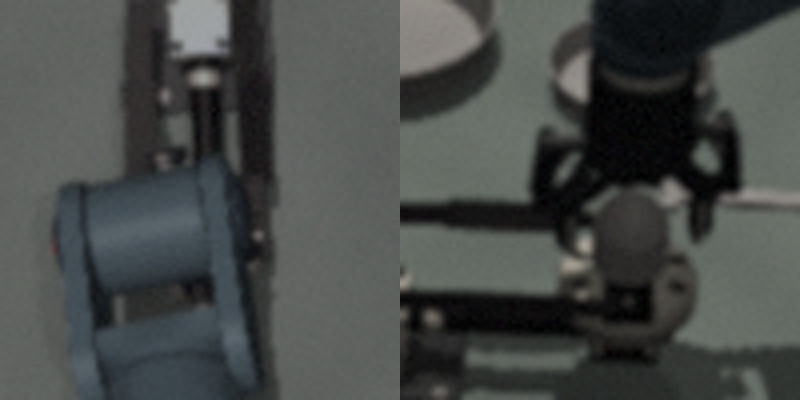

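The side crop shows the fingers straddling the nut evenly, with tips at (568,250) and (702,240) and the nut at 632. I'll close gently, then null the lateral force.

Run:
```python
from cell import bot
from h import *
y=np.deg2rad(15)
show(bot)
bot.gripper_close(20);o=show(bot,"closed")
p=o["tcp_pos"].copy(); d=R(y)[:,1]
for k in range(3):
    f=o["wrist_force"]@d; print("f along closing",f)
    if abs(f)<3: break
    p=p+d*np.clip(f*1e-4,-.0007,.0007)
    bot.move_straight(p,feed=.02);o=show(bot,"adj")
```

```text
t4.17 p [499.3 211.5 299.8] F [ 0.2  0.8 -0. ] M [-0.02 -0.03 -0.05] gap 1.003 g 0 j6 -0.07
closed t4.56 p [499.7 211.7 299.9] F [5.1 2.2 0.7] M [ 0.32 -0.76  0.05] gap 0.626 g 24 j6 -0.07
f along closing 5.5017280186014705
adj t4.81 p [500.3 211.8 300. ] F [1.7 0.2 0.2] M [ 0.26 -0.51  0.06] gap 0.629 g 24 j6 -0.07
f along closing 1.7244002270295096
```

Run:
```python
from cell import bot
from h import *
y0=np.deg2rad(15); p=bot.get_obs()["tcp_pos"].copy(); p=np.array([.5003,.2118,.2995])
def obs():
    L=[]
    for _ in range(4): bot.dwell(.02);L.append(bot.get_obs())
    return np.mean([o["wrist_force"] for o in L],0),np.mean([o["moment"] for o in L],0),L[-1]
F,M,o=obs();base=M[2];print("base",F.round(1),M.round(2),o["tcp_pos"])
p=o["tcp_pos"]
res={}
for s in(1,-1):
    for k in range(1,7):
        bot.move_straight(p,rot=R(y0+s*.035*k),feed=.05)
        F,M,o=obs();ya=np.arctan2(o["ee_rot"][1,1],o["ee_rot"][0,1])
        print(s,k,"t%.2f yaw %.3f"%(o["t"],ya-y0),F.round(1),M.round(2))
        if abs(M[2]-base)>.15: print("STOP");break
    else: print("free",s);break
    bot.move_straight(p,rot=R(y0),feed=.05)
```

```text
base [1.8 1.3 0.2] [ 0.26 -0.49  0.02] [0.50027488 0.21184672 0.29994026]
1 1 t5.19 yaw 0.034 [ 1.6 -0.6  1.1] [-0.1  -0.41 -0.01]
1 2 t5.51 yaw 0.069 [ 1.2 -2.2  1.4] [-0.3  -0.3  -0.04]
1 3 t5.83 yaw 0.104 [ 1.7 -1.6  2. ] [-0.21 -0.32 -0.04]
1 4 t6.14 yaw 0.139 [ 1.9 -1.2  1.1] [-0.09 -0.39 -0.  ]
1 5 t6.46 yaw 0.174 [ 2.2 -0.4  1. ] [-0.02 -0.37 -0.01]
1 6 t6.78 yaw 0.209 [ 2.  -0.4  2. ] [-0.03 -0.35 -0.02]
free 1
```

It turns freely anticlockwise past 0.2 rad with almost no torque, so it's a right-hand thread. I'll follow the helix, correcting on force.

Run:
```python
from cell import bot
from h import *
y0=np.deg2rad(15)
def obs():
    L=[]
    for _ in range(3): bot.dwell(.02);L.append(bot.get_obs())
    return np.mean([o["wrist_force"] for o in L],0),np.mean([o["moment"] for o in L],0),L[-1]
bot.gripper_close(35)
p=np.array(bot.get_obs()["tcp_pos"]); z0=.29994; c=np.zeros(3); a=.209
while a<2.5:
    a+=.12
    z=z0+max(0,min(a,2.42)-.2)*.032/(2*np.pi)
    bot.move_straight([p[0]+c[0],p[1]+c[1],z+c[2]],rot=R(y0+a),feed=.05)
    F,M,o=obs();ya=np.arctan2(o["ee_rot"][1,1],o["ee_rot"][0,1])
    print("t%.2f a %.2f dz %.2f c %s"%(o["t"],(ya-y0)%(2*np.pi),1e3*(o["tcp_pos"][2]-z0),(1e3*c).round(2)),F.round(1),M.round(2),"gap %.3f"%o["finger_gap"])
    if abs(M[2])>.3 or np.abs(F).max()>20: print("STOP");break
    g=np.array([6e-5,6e-5,5e-5]); e=F.copy(); e[2]=e[2] if abs(e[2])>4 else 0
    c=c+np.clip(g*e,-3e-4,3e-4)
```

```text
t7.31 a 0.33 dz 0.82 c [0. 0. 0.] [ 1.4 -0.   2.9] [ 0.15 -0.32  0.01] gap 0.622
t7.62 a 0.45 dz 1.40 c [ 0.08 -0.    0.  ] [1.  0.7 4.2] [ 0.18 -0.25  0.03] gap 0.628
t7.94 a 0.57 dz 2.05 c [0.14 0.04 0.21] [ 1.2 -0.2  3.5] [ 0.22 -0.27 -0.02] gap 0.625
t8.26 a 0.69 dz 2.71 c [0.22 0.03 0.21] [1.3 0.7 3.4] [ 0.2  -0.23  0.  ] gap 0.624
t8.57 a 0.81 dz 3.33 c [0.29 0.07 0.21] [1.9 0.7 3.5] [ 0.2  -0.29  0.02] gap 0.623
t8.89 a 0.93 dz 3.93 c [0.41 0.12 0.21] [1.3 0.9 4.2] [ 0.2  -0.22  0.03] gap 0.619
t9.21 a 1.05 dz 4.66 c [0.49 0.17 0.42] [0.4 0.  3.6] [ 0.18 -0.1   0.01] gap 0.624
t9.53 a 1.17 dz 5.27 c [0.51 0.17 0.42] [0.9 0.1 3.4] [ 0.11 -0.15  0.01] gap 0.623
t9.84 a 1.29 dz 5.94 c [0.56 0.18 0.42] [0.7 0.7 2.6] [ 0.25 -0.23  0.01] gap 0.621
t10.16 a 1.41 dz 6.53 c [0.6  0.22 0.42] [0.9 0.8 2.4] [ 0.28 -0.19  0.01] gap 0.623
t10.47 a 1.53 dz 7.19 c [0.66 0.27 0.42] [-0.1  0.6  2.9] [ 0.2  -0.03 -0.  ] gap 0.624
t10.79 a 1.65 dz 7.79 c [0.65 0.31 0.42] [1.3 1.5 2.4] [ 0.32 -0.19 -0.02] gap 0.625
t11.11 a 1.77 dz 8.46 c [0.73 0.4  0.42] [0.9 1.6 3.3] [ 0.43 -0.06 -0.01] gap 0.629
t11.43 a 1.89 dz 8.99 c [0.78 0.5  0.42] [0.3 1.6 3.3] [ 0.35 -0.01 -0.01] gap 0.626
t11.74 a 2.01 dz 9.67 c [0.8  0.59 0.42] [-0.3  1.   4.2] [0.29 0.09 0.  ] gap 0.626
t12.06 a 2.13 dz 10.29 c [0.79 0.65 0.62] [-0.5  1.2  2.8] [ 0.33  0.06 -0.01] gap 0.625
t12.38 a 2.25 dz 10.97 c [0.76 0.72 0.62] [-0.3  1.6  2.8] [0.34 0.16 0.01] gap 0.628
t12.69 a 2.37 dz 11.51 c [0.74 0.81 0.62] [-0.4  2.   2.1] [0.37 0.1  0.  ] gap 0.621
t13.01 a 2.49 dz 11.99 c [0.71 0.93 0.62] [0.5 2.5 2.4] [ 0.47  0.06 -0.04] gap 0.625
t13.32 a 2.61 dz 12.42 c [0.74 1.08 0.62] [-1.   2.2  5.3] [ 0.42  0.34 -0.02] gap 0.624
```

Run:
```python
from cell import bot
from h import *
bot.gripper_close(45)
o=show(bot);p=np.array(o["tcp_pos"])
h=bot.move_straight(p+[0,0,.004],feed=.02,until_force=12);print(h);show(bot)
if not h:
    h=bot.move_straight(p+[0,0,.05],feed=.06,until_force=15);print(h);bot.dwell(.2);show(bot)
c=bot.capture("side");u,v=(300,225)
cv2.imwrite("pics/s3.png",cv2.resize(c["img"][v-50:v+50,u-50:u+50,::-1],(500,500),interpolation=cv2.INTER_CUBIC))
```

```text
t13.54 p [501.2 212.9 312.4] F [-1.   2.4  5.3] M [ 0.46  0.35 -0.03] gap 0.621 g 46 j6 -2.67
False
 t13.92 p [500.6 212.5 315.1] F [-0.1 -0.2 -5.6] M [ 0.02 -0.05  0.01] gap 0.623 g 48 j6 -2.68
False
 t15.03 p [501.  212.9 361.8] F [-0.5  0.8 -5.1] M [-0.05 -0.    0.  ] gap 0.625 g 48 j6 -2.68
```

View pics/s3.png

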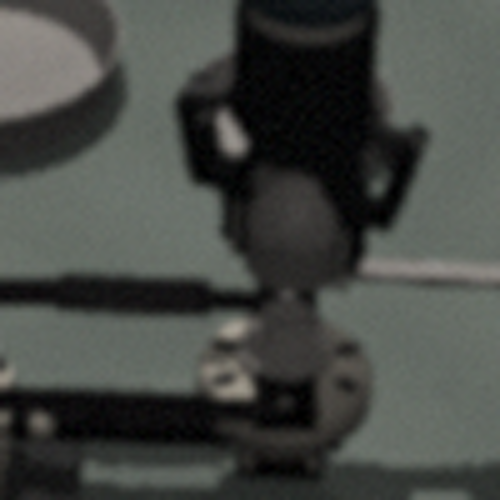

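The nut is off and held at (305,230) in the crop, with the bare stud visible below it. Weight is about 5 N. Now I'll refine the dish centre.

Run:
```python
from cell import bot
from h import *
p=np.array(bot.get_obs()["tcp_pos"]);
bot.move_straight([p[0],p[1],.42],feed=.15)
bot.move_to([.5146,-.149,.42],R(np.deg2rad(-16)));show(bot)
from scipy.optimize import least_squares
T,S=bot.capture("top"),bot.capture("side")
a=np.linspace(0,2*np.pi,72)
def bb(c,x,y,r,z):
    q=np.array([w2pix(c,(x+r*np.cos(t),y+r*np.sin(t),z)) for t in a]);return np.r_[q.min(0),q.max(0)]
mt=np.array([298,210.6,339.6,252.6])-.5; ms=np.array([287.6,183.4,328.4,208.6])-.5; fl=np.array([300.4,213,337.2,250])-.5
for l,c,m,i,r,z in(("rim top",T,mt,[0,1,2,3],.075,.034),("floor top",T,fl,[0,1,2,3],.063,.004),("rim side",S,ms,[0,1,2],.075,.034)):
    s=least_squares(lambda x:(bb(c,*x,r,z)-m)[i],[.5,-.15]);print(l,s.x.round(4),s.fun.round(1))
u,v=308,185
cv2.imwrite("pics/s4.png",cv2.resize(S["img"][v-50:v+50,u-50:u+50,::-1],(500,500),interpolation=cv2.INTER_CUBIC))
```

```text
t17.73 p [ 514.6 -148.7  419.7] F [ 0.6 -0.7 -5.4] M [-0.02 -0.06 -0.02] gap 0.620 g 48 j6 -0.21
rim top [ 0.5131 -0.146 ] [-0.7 -0.5  0.7  0.5]
floor top [ 0.5146 -0.1489] [ 0.7  0.8 -0.7 -0.8]
rim side [ 0.5111 -0.1437] [-0.7 -0.1  0.7]
```

View pics/s4.png

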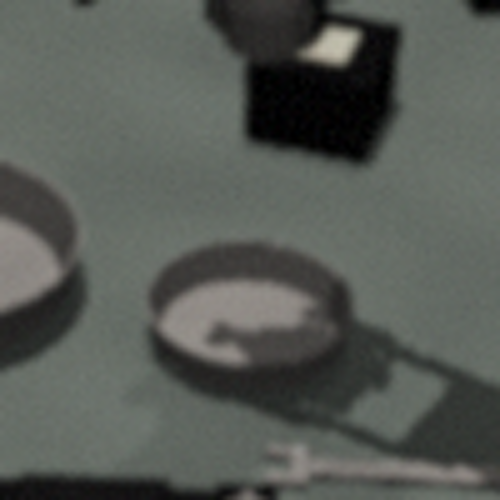

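The held nut is at (265,25) in the crop, and the dish rim spans x 150–350, so it's centred. The dish-centre estimates agree within about 5 mm; I'll use (0.513, -0.1465). Lowering now.

Run:
```python
from cell import bot
from h import *
x,y=.513,-.1465
bot.move_straight([x,y,.205],feed=.15);show(bot)
S=bot.capture("side");u,v=308,185
cv2.imwrite("pics/s5.png",cv2.resize(S["img"][v-50:v+50,u-50:u+50,::-1],(500,500),interpolation=cv2.INTER_CUBIC))
h=bot.move_straight([x,y,.170],feed=.02,until_force=5);print(h);show(bot)
```

```text
t19.41 p [ 513.5 -146.7  206. ] F [-0.1 -0.3 -5.3] M [-0.01  0.02  0.01] gap 0.623 g 48 j6 -0.21
True
 t20.77 p [ 513.1 -146.6  176.1] F [-1.5 -0.3  5.4] M [0.01 0.09 0.01] gap 0.622 g 50 j6 -0.21
```

View pics/s5.png

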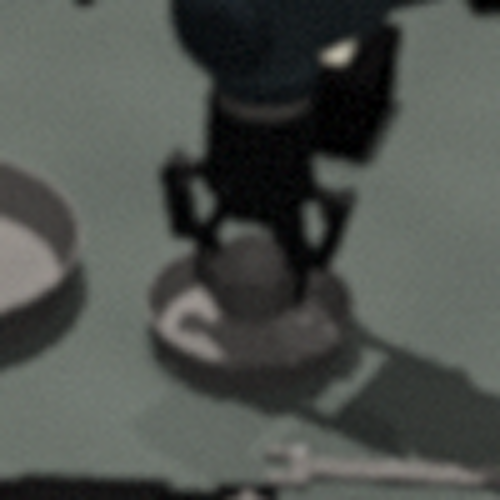

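Floor contact came at TCP 176 mm, as predicted, with the nut centred in the dish (255,280). I'll release, retreat straight up and check.

Run:
```python
from cell import bot
from h import *
p=np.array(bot.get_obs()["tcp_pos"])
bot.release();show(bot)
bot.move_straight([p[0],p[1],.30],feed=.1);show(bot)
bot.move_straight([p[0],p[1],.42],feed=.2)
bot.move_to([.30,.30,.42],R(np.deg2rad(45)));bot.dwell(.3);show(bot)
o=[]
for n,(u,v),w in(("top",(280,220),180),("side",(300,220),150)):
    c=bot.capture(n)["img"];o.append(cv2.resize(c[v-w//2:v+w//2,u-w//2:u+w//2,::-1],(400,400),interpolation=cv2.INTER_CUBIC))
cv2.imwrite("pics/f.png",np.hstack(o))
```

```text
t21.19 p [ 511.7 -145.8  174.1] F [ 1.2 -0.8  0.5] M [-0.04 -0.03 -0.03] gap 0.997 g 0 j6 -0.21
 t22.60 p [ 512.8 -146.4  299.2] F [ 0.7  0.4 -0. ] M [-0.02  0.03 -0.02] gap 0.998 g 0 j6 -0.21
 t25.45 p [300.3 299.8 420. ] F [-0.2 -0.1 -0.1] M [-0.05  0.04 -0.03] gap 1.003 g 0 j6 -0.27
```

View pics/f.png

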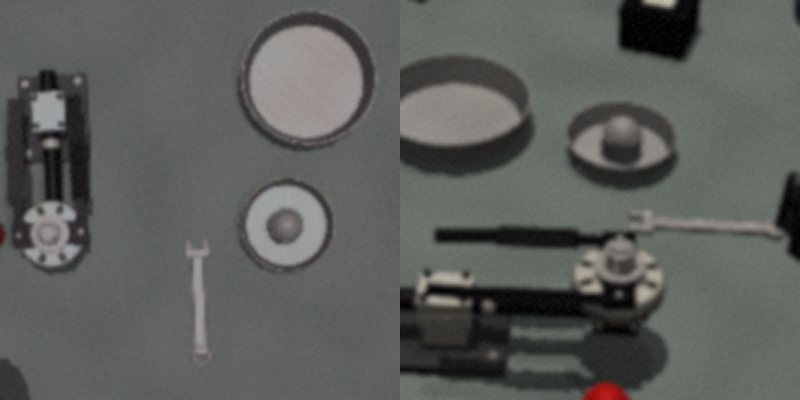

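The nut stands upright in the small dish at (285,226) in the top crop and (622,140) in the side crop. The stud is bare at (48,233) and everything else looks untouched.

```bash
python3 -c "
from cell import bot
print(bot.sign_off())"
```

```text
the job is handed in; nothing more can be done
None
```

The hub nut turned out to have a right-hand thread; it came off anticlockwise, stands upright, open end down, in the smaller steel dish, and the job was handed in at about 25.5 s.

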